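# Unclamp the honing steel, draw it and hold it level over the board

## Task

Turn the clamp knob on the wooden block anticlockwise to its stop so that the bolt frees the honing steel, then draw the steel right out of its slanting hole by the handle. Turn it level and finish still holding it in the gripper, with the middle of its metal rod over the middle of the wooden paddle board and a good 20 cm above the counter, ready for a knife. Leave the board, salt shaker, glass and spice jars where they are.

Things in the scene. Friction and masses are not known exactly. Their poses are not given: they have to be found in the camera images.
- block: Fixed wooden holder for the honing steel, 85 mm wide (its x), from y = -138 to +38 mm, with an aluminium bolt guide on top that reaches 154 mm above the counter. Origin on the counter straight below the mouth of the hole. The hole is 14 mm square, 125 mm deep and slants 45 degrees: out of the hole is the block's +y and +z in equal parts, so the handle leans towards block +y.
- knob (a joint): Angle of the clamp knob, rad, axis vertical: starts near 0 (clamped), turns anticlockwise from above to its stop at 1.5 (free) with light friction (0.03 N m) and stays where it is left. It drives a flat steel bolt, 12 mm for each rad, that overhangs the steel's round guard by about 10 mm at 0; the steel comes out freely from about 1.1 on.
- knob_grip (a point): Middle of the knob's black grip bar, on the turning axis, about 178 mm above the counter: bar 48 mm long (along the point's x, which turns with the knob), 14 mm thick (point y), 24 mm high; the guide's top lies 24 mm below this point. It stands 85 mm behind the mouth, on block -y.
- steel_handle (a point): Honing steel, about 0.14 kg, middle of its black handle. Axes turn with the steel: z runs along it from rod tip to handle end (pointing up the slant at the start, horizontal when the steel is level). Handle 24 mm thick (x) by 26 mm (y) by 99 mm long (z), flat sides. A round guard 44 mm across and 6 mm thick lies 50 to 56 mm below this point along z; the handle's end is 55 mm above it. The balance point lies roughly at the guard.
- steel_rod (a point): Middle of the honing steel's metal rod (10 mm thick, 120 mm long, all of it in the hole at the start), 116 mm from the middle of the handle along -z; same axes.
- board_middle (a point): Middle of the top face of the wooden paddle board, 315 by 166 mm, 15 mm thick, lying flat on the counter.
- board: The paddle board, origin in the middle of its underside, long side along its x.
- honing_steel: The honing steel itself, origin in the middle of the guard's underside, where the rod begins, 56 mm from the middle of the handle along -z; same axes as the handle point.
- shaker: Bystander: salt shaker, 44 mm across, 90 mm tall, origin under its foot.
- glass: Bystander: clear tumbler, 81 mm across, 92 mm tall, origin under its foot.
- jar: Bystander: spice jar, 46 mm across, 106 mm tall, origin under its foot. Another one stands far to the left, fixed.
There are look-alikes about, which are no part of the job. What is shaped like the honing_steel but green is not meant.

How it is judged:
By the outcome, as a careful person would: the job done as asked, in the order asked, and still so for the second after the job is handed in, while the arm keeps its last pose, push and grip.
It also fails if it takes over 54 s, if anything falls off the work surface, if the arm or the gripper's body presses on something with over 40 N, if the wrist force passes 120 N, or if a joint passes its speed limit or range.

## Robot

A 6-joint arm with a two-finger parallel gripper is mounted at the origin on the work surface; the furniture and walls round the work are solid. World frame = base frame: x ahead of the robot, y to its left, z up, the work surface at z = 0. Lengths are in mm, angles in degrees, forces in N, time in s.
With the tool pointing down it reaches from about 300 to 850 mm from the base axis. Payload 4.2 kg.
Tool frame: the origin (TCP) lies midway between the tips of the shut fingers; the grasp point (between the pads) lies 19 mm behind it (env.grasp_offset is the distance from the TCP to the grasp point, in mm); z points along the fingers, y is the line along which they close (so a half turn about z gives the same grasp; the last joint's range is limited). The gripper opens to 91 mm and grips with 3 to 60 N. Pads are 32 mm wide; open, the fingers measure 118 mm over their backs; the gripper's body (76 mm by 178 mm) begins 60 mm behind the grasp point.
Start: joints at [72.365, 18.312, 89.639, -0, 72.044, -1.146], TCP at [163.212, 551.367, 213.976] pointing down, gripper open.
Joint ranges: [-177.97, 177.97], [-48.28, 115.42], [12.27, 149.76], [-77.06, 257.06], [2.81, 150.46], [-146.56, 146.56]. Speed limits (degrees/s): [147.25, 147.25, 180, 180, 180, 180].

## Interface

Orientations are given as [roll, pitch, yaw] about the fixed x, y, z axes, in that order (R = Rz(yaw) Ry(pitch) Rx(roll)).
In Python, from workcell import env, optics gives the robot as it stands. The module is installed in compiled form; this text tells all that it offers.
- The arm moves only by the tool send_rows, never from a script. Its argument "targets" is a list that holds one entry, the list of rows, each a list of 7 numbers: the turn, a rotation vector about the world's x, y, z scaled (see below), then the shift along the world's x, y, z scaled (see below), then the closure, from -1 (fully open) to 1 (shut). In form: [[[rx, ry, rz, x, y, z, gripper], ...]]. A call has 1 to 12 rows; each row shifts and turns the commanded pose from where the row before left it; what a row does not reach is not made up. The controller multiplies each number of a shift by 0.2 m and each number of a turn by pi/2 rad. A row lasts 1/10 s, in which the tool goes at most 50 mm and 8.59 degrees, less where a joint would pass 70% of its speed; a pose out of reach is approached as far as the arm can. A call with a number of a shift or a turn outside -1 to 1 is refused whole. A call with a gripper value outside its range is refused whole. The fingers move at their own pace and stop on an object; "grip_force" is the grip in N (left out, the last holds). Time passes only in rows, so rows that do not move let the fingers close. It gives the time, the measured TCP pose, the force, the opening and the grip force at its end, in the units of the state.
- env.state(): the state, without advancing time (a new reading comes with each control period).
- optics.grab_frame(name): name is "scene" or "top"; returns (picture, depth): 480x640x3 uint8, red, green, blue; 480x640 float32, mm along the optical axis (not along the pixel's ray), 0 where there is no reading.
- optics.camera_info(name): a dict with "camera_matrix" (3x3 intrinsics, pixels), "R" (3x3) and "t" (3): a world point X has camera coordinates R X + t. Camera axes: x right, y down, z forward; pixel columns grow to the right and rows downward; lengths in mm; the calibration is good to about 2 mm. A picture is of the moment at which its call begins. camera_info takes no time and is no camera call.
- env.job_done(): hands the job in; it is judged then, once.
Trained networks look in the newest picture that a camera, given by its name, has taken for a name from the list of things; names that differ only in an ending like _2 or _b are one class to them, and where a whole thing is asked for, a point or a joint stands for the part that bears it (a point fixed in the world has none). Each returns a list of dicts, best first, with "conf" (0 to 1); they miss things now and then, are a little off and sometimes report something else, mostly with a low value. They report only what shows in the picture. A call takes as long as a camera call. They do not tell look-alikes from the thing itself.
- optics.silhouettes(camera, name): "mask" (480x640 bool, what is visible of it) and "at" ([column, row] in pixels, amid what is visible of it).
- optics.place_of(camera, name): "at" ([column, row] in pixels: a listed point, or the origin of a listed thing).
The state is a dict: "time_s": time; "qpos": joint angles; "qvel": joint speeds; "effort": joint torques, N m; "ee_pos": TCP position; "ee_rot": TCP orientation; "force": force on the tool from outside, world axes, zero at the start; "torque": the same for the moment, N m; "gripper_width": finger opening in mm; "gripper_force": force on a finger pad.
Only numpy, scipy, OpenCV 4.12 (cv2) and the standard library are available. Lean on these libraries where they do the work, as an engineer would, in place of code of your own. Each camera call takes 0.05 s, during which the arm holds its last target. There are 200 camera calls.

## Working session

There is one attempt and no reset: what is moved stays moved. The work goes in short steps, Python scripts to look and compute and a tool call to move; the robot and the scene stay as the last step left them, time stands still between calls to the robot, and variables do not carry over. Pictures are saved under pics/ and viewed, at most 10 in all, crops included, and the job is handed in when it is done.

Besides the shell and the picture viewer there is one more tool, called by a JSON object that holds its "fn" and its "kwargs", one argument or row to a line. send_rows: Moves the arm, as the interface text tells. Its arguments: {"type":"object","properties":{"targets":{"type":"array"},"grip_force":{"type":"number"}},"required":["targets"]}

```bash
mkdir -p pics; cat > h.py <<'E'
import numpy as np, cv2
from workcell import env, optics
def ray(cam,px,z=None,depth=None):
    c=optics.camera_info(cam);K=np.array(c["camera_matrix"]);R=np.array(c["R"]);t=np.array(c["t"]).ravel()
    d=np.linalg.inv(K)@[px[0],px[1],1]
    if depth is not None: return R.T@(d*depth-t)
    o=-R.T@t; w=R.T@d
    return o+w*(z-o[2])/w[2]
def save(cam,name):
    p,d=optics.grab_frame(cam); cv2.imwrite(f"pics/{name}.png",p[:,:,::-1]); return p,d
E
python3 - <<'E'
from h import *
np.set_printoptions(precision=1,suppress=True)
for c in("scene","top"):
    p,d=save(c,c+"0"); np.save(c+"d.npy",d)
    i=optics.camera_info(c); R=np.array(i["R"]);print(c,-R.T@np.array(i["t"]).ravel(),R[2])
    for n in("block","knob_grip","steel_handle","honing_steel","board_middle","shaker","glass","jar"):
        for r in optics.place_of(c,n)[:3]:
            u=r["at"];print(n,round(r["conf"],2),np.array(u),end=" ")
            z={"knob_grip":178,"board_middle":15}.get(n,0)
            dd=d[min(479,int(u[1])),min(639,int(u[0]))]
            print("planeZ",z,ray(c,u,z=z),"depth",ray(c,u,depth=dd))
print(env.state(),env.grasp_offset)
E
```

```text
scene [-176.6 -822.5  979.6] [ 0.5  0.6 -0.7]
block 0.78 [364. 278.] planeZ 0 [ 484.5 -187.2    0. ] depth [ 476.7 -194.7   11.6]
knob_grip 0.5 [397.6 241.9] planeZ 178 [ 488.3 -267.5  178. ] depth [ 479.9 -274.5  188.1]
steel_handle 0.95 [357.3 220.4] planeZ 0 [607.4 -20.6   0. ] depth [ 474.1 -157.   166.6]
steel_handle 0.66 [271.8 330.6] planeZ 0 [ 221.1 -184.6    0. ] depth [ 204.7 -210.9   40.5]
honing_steel 0.83 [370.3 243.1] planeZ 0 [ 576.9 -106.3    0. ] depth [ 476.7 -201.6  130.3]
honing_steel 0.8 [298.5 331.5] planeZ 0 [ 266.1 -221.1    0. ] depth [ 247.3 -246.7   41.7]
board_middle 0.91 [249.9 207.2] planeZ 15 [398.8 178.   15. ] depth [401.3 182.4  10.8]
shaker 0.81 [326.7 247.8] planeZ 0 [477.2 -53.9  -0. ] depth [463.9 -69.5  19.9]
glass 0.94 [425.5 361.6] planeZ 0 [ 431.5 -440.2    0. ] depth [ 406.7 -455.8   40. ]
jar 0.58 [454.2 338.6] planeZ 0 [ 523.7 -436.1    0. ] depth [ 512.2 -442.4   16.1]
jar 0.24 [361.7 277.6] planeZ 0 [ 480.9 -183.     0. ] depth [ 474.3 -189.4    9.9]
top [ 198.9 -111.  1183.3] [ 0.2  0.  -1. ]
block 0.56 [357.1 219. ] planeZ 0 [ 491.  -1
[... 526 characters left out ...]
05.3 251.9] planeZ 15 [402.  178.2  15. ] depth [401.5 177.3  18.3]
shaker 0.64 [299.4 226.3] planeZ 0 [471.1 -47.3   0. ] depth [458.6 -50.3  54.3]
jar 0.56 [457.6 204.6] planeZ 0 [ 530.3 -440.8    0. ] depth [ 512.5 -423.    63.8]
jar 0.32 [299.1 225. ] planeZ 0 [474.4 -46.5   0. ] depth [460.4 -49.8  60.1]
{'time_s': 0.9, 'qpos': array([72.4, 18.3, 89.6,  0. , 72. , -1.1]), 'qvel': array([-0.1,  0. , -0. ,  0.1,  0.1,  0. ]), 'effort': array([ -0. , -41.2, -23.2,   0.1,   0. ,   0. ]), 'ee_pos': array([163.2, 551.4, 214. ]), 'ee_rot': array([180. ,  -0. , 163.5]), 'force': array([0.2, 0.4, 0.1]), 'torque': array([0., 0., 0.]), 'gripper_force': 0.0, 'gripper_width': 91.33784966375411} 18.8
```

View pics/scene0.png

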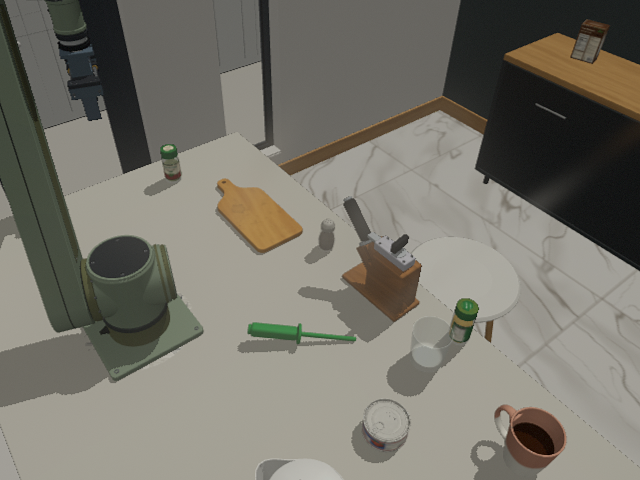

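View pics/top0.png

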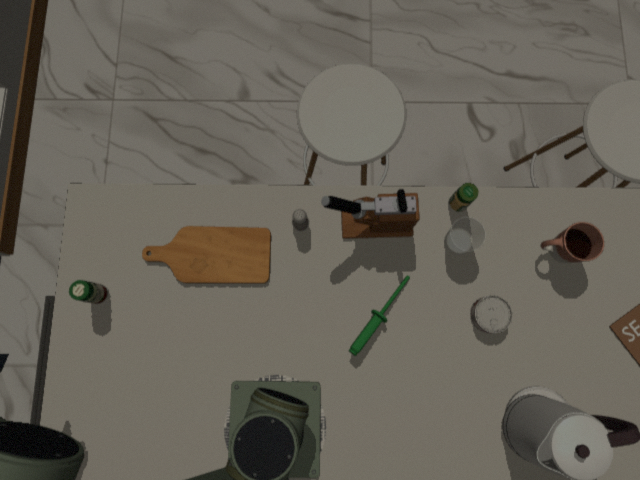

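The scene view shows the block at about (385,275), knob at (400,243), handle at (357,218) and the green look-alike at (290,332). The top view shows the board at (222,254), the steel handle at (341,203) leaning to world +y, and the knob bar at (403,201) along world x.

```bash
cat > fit.py <<'E'
from h import *
np.set_printoptions(precision=1,suppress=True)
def cloud(c,d):
    v,u=np.nonzero(d>0); i=optics.camera_info(c);K=np.array(i["camera_matrix"]);R=np.array(i["R"]);t=np.array(i["t"]).ravel()
    X=((np.linalg.inv(K)@np.array([u,v,np.ones_like(u)])*d[v,u]).T-t)@R; return X
if __name__=="__main__":
  for c in("top","scene"):
    X=cloud(c,np.load(c+"d.npy")); 
    B=X[(abs(X[:,0]-483)<90)&(X[:,1]>-360)&(X[:,1]<-80)]
    G=B[(abs(B[:,2]-154)<6)&(B[:,1]<-195)]
    K=B[(B[:,2]>172)&(B[:,1]<-230)]
    H=B[(B[:,1]>-175)&(B[:,2]>140)]
    for n,P in(("guide",G),("knob",K)):
        print(c,n,len(P),"mean",P.mean(0),cv2.minAreaRect(P[:,:2].astype(np.float32)),np.percentile(P[:,2],[5,50,95]))
    m=H.mean(0);s=np.linalg.svd(H-m)[2][0]; s*=np.sign(s[2]);q=(H-m)@s
    print(c,"handle",len(H),m,s,"ends",m+s*q.min(),m+s*q.max())
    b=X[(X[:,2]>8)&(X[:,2]<25)&(abs(X[:,0]-400)<120)&(X[:,1]>50)&(X[:,1]<380)]
    print("board",cv2.minAreaRect(b[:,:2].astype(np.float32)),b.mean(0))
  # triangulate
  def P(c):
    i=optics.camera_info(c);return np.array(i["camera_matrix"])@np.c_[i["R"],np.array(i["t"]).ravel()]
  for n,a,b in(("knob",(397.6,241.9),(403.9,201.5)),("handle",(357.3,220.4),(339.8,202.9)),("steel",(370.3,243.1),(359.4,208.9)),("block",(364,278),(357.1,219.)),("board",(249.9,207.2),(205.3,251.9))):
    w=cv2.triangulatePoints(P("scene"),P("top"),np.array(a,float),np.array(b,float)).ravel();print(n,w[:3]/w[3])
E
python3 fit.py
```

```text
top guide 580 mean [ 485.7 -255.1  153.4] ((486.39715576171875, -251.09202575683594), (37.51430130004883, 112.3106689453125), 2.180638313293457) [148.9 153.6 157.2]
top knob 176 mean [ 485.3 -271.3  186.9] ((486.9213562011719, -272.28759765625), (47.51176452636719, 14.775019645690918), 10.804656028747559) [176.  188.3 191.6]
top handle 411 [ 478.9 -138.   178.8] [0.  0.8 0.6] ends [ 478.7 -176.2  146.1] [ 479.1 -109.5  203.1]
board ((420.34527587890625, 191.22494506835938), (186.94989013671875, 282.77850341796875), 0.39127397537231445) [395.5 165.3  15. ]
scene guide 490 mean [ 483.8 -262.8  153.2] ((486.4957580566406, -251.79217529296875), (39.57265853881836, 113.86065673828125), 1.928118109703064) [148.7 153.4 156.5]
scene knob 185 mean [ 483.9 -275.7  184.8] ((486.8127136230469, -273.6467590332031), (48.03269577026367, 14.040154457092285), 8.488649368286133) [174.3 187.  191. ]
scene handle 481 [ 478.1 -143.1  172.9] [-0.   0.7  0.7] ends [ 479.4 -175.3  142.3] [ 476.9 -112.3  202.2]
board ((409.27703857421875, 191.38327026367188), (166.09945678710938, 282.7116394042969), 0.13994956016540527) [394.3 160.5  15.1]
knob [ 481.6 -274.9  188. ]
handle [ 489.5 -142.1  148.2]
steel [ 488.2 -188.8  113.5]
block [ 487.7 -188.1   -0.2]
board [400.9 179.3  13.2]
```

{"fn": "send_rows", "kwargs": {
  "targets": [
    [[0,0,-0.09,0.08,-0.2,0.05,-1],[0,0,-0.09,0.08,-0.2,0.05,-1],[0,0,-0.09,0.08,-0.2,0.05,-1],[0,0,-0.09,0.08,-0.2,0.05,-1],[0,0,-0.09,0.08,-0.2,0.05,-1],[0,0,-0.09,0.08,-0.2,0.05,-1],[0,0,-0.09,0.08,-0.2,0.05,-1],[0,0,-0.09,0.08,-0.2,0.05,-1],[0,0,-0.09,0.08,-0.2,0.05,-1],[0,0,-0.09,0.08,-0.2,0.05,-1],[0,0,-0.09,0.08,-0.2,0.05,-1],[0,0,-0.09,0.08,-0.2,0.05,-1]]
  ]
}}

```text
time_s: 2.1
ee_pos: [355.4, 69.7, 334.7]
ee_rot: [179.9, -0.1, 66.0]
force: [0.1, 0.9, -1.0]
gripper_width: 91.4
gripper_force: 0.0
```

{"fn": "send_rows", "kwargs": {
  "targets": [
    [[0,0,-0.09,0.073,-0.19,0,-1],[0,0,-0.09,0.073,-0.19,0,-1],[0,0,-0.09,0.073,-0.19,0,-1],[0,0,-0.09,0.073,-0.19,0,-1],[0,0,-0.09,0.073,-0.19,0,-1],[0,0,-0.09,0.073,-0.19,0,-1],[0,0,-0.088,0.073,-0.19,0,-1],[0,0,0,0.073,-0.19,0,-1],[0,0,0,0.07,-0.195,0,-1],[0,0,0,0,0,-0.13,-1],[0,0,0,0,0,-0.13,-1],[0,0,0,0,0,-0.11,-1]]
  ]
}}

```text
time_s: 3.3
ee_pos: [485.7, -272.0, 258.4]
ee_rot: [-180.0, 0.0, 9.7]
force: [0.7, -0.5, -0.3]
gripper_width: 91.0
gripper_force: 0.0
```

{"fn": "send_rows", "kwargs": {
  "targets": [
    [[0,0,0,0,-0.005,-0.16,-1],[0,0,0,0,0,-0.16,-1],[0,0,0,0,0,-0.1,-1],[0,0,0,0,0,-0.06,-1],[0,0,0,0,0,0,-1],[0,0,0,0,0,0,1],[0,0,0,0,0,0,1],[0,0,0,0,0,0,1],[0,0,0,0,0,0,1],[0,0,0,0,0,0,1],[0,0,0,0,0,0,1]]
  ],
  "grip_force": 20
}}

```text
time_s: 4.4
ee_pos: [486.1, -272.7, 164.2]
ee_rot: [180.0, -0.0, 9.8]
force: [-0.3, -0.3, -0.2]
gripper_width: 45.9
gripper_force: 0.0
```

{"fn": "send_rows", "kwargs": {
  "targets": [
    [[0,0,0,0,0,0,1],[0,0,0,0,0,0,1],[0,0,0,0,0,0,1],[0,0,0,0,0,0,1],[0,0,0,0,0,0,1],[0,0,0,0,0,0,1],[0,0,0,0,0,0,1]]
  ]
}}

```text
time_s: 5.1
ee_pos: [486.2, -273.1, 164.0]
ee_rot: [179.9, -0.0, 9.8]
force: [0.6, -2.2, -1.9]
gripper_width: 13.9
gripper_force: 20.0
```

{"fn": "send_rows", "kwargs": {
  "targets": [
    [[0,0,0.07,0,0,0,1],[0,0,0.07,0,0,0,1],[0,0,0.07,0,0,0,1],[0,0,0.07,0,0,0,1],[0,0,0.07,0,0,0,1],[0,0,0.07,0,0,0,1],[0,0,0.07,0,0,0,1],[0,0,0.07,0,0,0,1],[0,0,0.07,0,0,0,1],[0,0,0.07,0,0,0,1],[0,0,0.07,0,0,0,1],[0,0,0.07,0,0,0,1]]
  ]
}}

```text
time_s: 6.3
ee_pos: [488.3, -275.0, 164.0]
ee_rot: [179.7, 0.3, 85.7]
force: [6.5, -7.7, -6.5]
gripper_width: 14.0
gripper_force: 20.0
```

```bash
python3 -c "
from h import *
s=env.state();print(s['ee_rot'],s['torque'],s['force'],s['qpos'])"
```

```text
[179.67737448   0.25584779  85.65067125] [-1.33073602 -0.93213105 -0.06142554] [ 6.45635372 -7.73075374 -6.45375704] [-30.50978945  18.88089725  96.35526819  -0.09693903  64.36148993
 -26.11954315]
```

{"fn": "send_rows", "kwargs": {
  "targets": [
    [[0,0,0.015,0.005,-0.005,0,1],[0,0,0.015,0,0,0,1],[0,0,0.015,0,0,0,1],[0,0,0,0,0,0,1],[0,0,0,0,0,0,1]]
  ]
}}

```text
time_s: 6.8
ee_pos: [488.5, -275.1, 164.0]
ee_rot: [179.8, 0.1, 89.3]
force: [4.3, -4.6, -3.3]
gripper_width: 13.8
gripper_force: 20.1
```

```bash
python3 -c "
from h import *
s=env.state();print(s['ee_rot'],s['torque'],s['force'],s['qpos'])"
```

```text
[1.79794965e+02 1.49012851e-01 8.93400632e+01] [-1.00742261 -0.52510791 -0.54948389] [ 4.33246389 -4.64073175 -3.33805614] [-3.05420314e+01  1.89721368e+01  9.62176803e+01 -2.99542731e-02
  6.45581693e+01 -2.98695525e+01]
```

{"fn": "send_rows", "kwargs": {
  "targets": [
    [[0,0,-0.01,0,0,0,-1],[0,0,0,0,0,0,-1],[0,0,0,0,0,0,-1],[0,0,0,0,0,0,-1],[0,0,0,0,0,0.1,-1],[0,0,0,0,0,0.2,-1],[0,0,0,0,0,0.2,-1],[0,0,0,0,0,0.2,-1],[0,0,0,0,-0.1,0.1,-1]]
  ]
}}

```text
time_s: 7.7
ee_pos: [487.9, -292.5, 328.5]
ee_rot: [179.7, 0.1, 88.7]
force: [0.2, -1.1, -0.2]
gripper_width: 83.2
gripper_force: 0.0
```

```bash
cat > look.py <<'E'
from fit import *
import sys
for c in("top","scene"):
    p,d=save(c,c+sys.argv[1]); X=cloud(c,d)
    B=X[(abs(X[:,0]-483)<60)&(X[:,1]>-360)&(X[:,1]<-80)&(X[:,2]<215)]
    K=B[(B[:,2]>172)&(B[:,1]<-220)]
    if len(K)>5: print(c,"knob",len(K),cv2.minAreaRect(K[:,:2].astype(np.float32)))
    H=B[(B[:,1]>-172)&(B[:,2]>135)]
    if len(H)>5: print(c,"handle x pct",np.percentile(H[:,0],[2,10,50,90,98]),cv2.minAreaRect(H[:,:2].astype(np.float32)))
    for y in(-165,-155,-145,-135,-125,-115):
        S=H[abs(H[:,1]-y)<5]; print(y,len(S),np.percentile(S[:,0],[3,97]) if len(S) else "",S[:,2].max() if len(S) else "")
    m=[r for r in optics.silhouettes(c,"steel_handle")][:2]
    for r in m: print(r["conf"],r["at"],r["mask"].sum())
E
python3 look.py 1; python3 -c "
import cv2
a=cv2.imread('pics/top1.png')[160:260,290:450];b=cv2.imread('pics/scene1.png')[180:330,320:460]
cv2.imwrite('pics/c1.png',cv2.hconcat([cv2.resize(a,(400,250)),cv2.resize(b,(233,250))]))"
```

```text
top handle x pct [469.8 470.5 479.1 489.  491.8] ((481.04046630859375, -136.81185913085938), (23.328622817993164, 70.12378692626953), 2.5978591442108154)
-165 25 [476.7 492.7] 163.28551258164174
-155 59 [470.5 491.2] 174.67503778239288
-145 55 [470.2 491.8] 181.75806296693113
-135 65 [470.1 491.2] 194.02718156132636
-125 67 [469.3 491.2] 202.8883877290432
-115 60 [469.  490.7] 208.9908290771201
0.66 [334.9, 204.4] 379
0.6 [215.3, 253.5] 6018
scene knob 213 ((487.0736389160156, -273.378173828125), (49.99748611450195, 16.680904388427734), 86.68243408203125)
scene handle x pct [469.3 470.5 475.5 489.  492.4] ((480.73358154296875, -139.7650604248047), (26.017677307128906, 64.73953247070312), 3.4867141246795654)
-165 74 [471.1 492.9] 166.48915017206963
-155 82 [470.2 492.1] 174.66558874111666
-145 81 [469.8 491.1] 185.02662847622386
-135 85 [469.2 491.7] 195.24653367166678
-125 79 [469.3 490.5] 200.69136202282073
-115 46 [469.2 490.1] 205.5698727739367
0.8 [282.2, 332.8] 990
0.71 [358.2, 218.9] 681
```

View pics/c1.png

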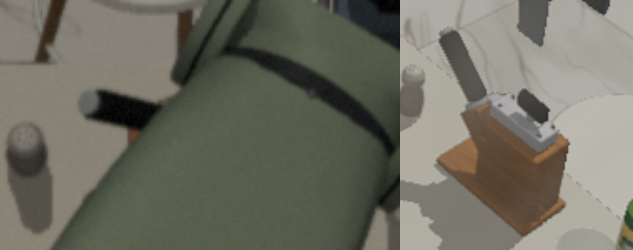

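Knob bar now lies along y (about (533,107) in the crop), at its stop; the steel is still seated with its handle centred near x=481.

{"fn": "send_rows", "kwargs": {
  "targets": [
    [[0.083,0.0035,0,-0.006,0.09,-0.085,-1],[0.083,0.0035,0,-0.006,0.09,-0.085,-1],[0.083,0.0035,0,-0.006,0.09,-0.085,-1],[0.083,0.0035,0,-0.006,0.09,-0.085,-1],[0,0,0.042,-0.005,0.09,-0.085,-1],[0,0,0,-0.004,0.09,-0.085,-1],[0,0,0,0,0,0,-1],[0,0,0,0,0,0,-1]]
  ]
}}

```text
time_s: 8.7
ee_pos: [479.8, -184.8, 221.2]
ee_rot: [-177.6, -29.9, 91.7]
force: [0.2, 0.4, -0.4]
gripper_width: 91.2
gripper_force: 0.0
```

{"fn": "send_rows", "kwargs": {
  "targets": [
    [[0,-0.022,0,0.008,0.044,-0.076,-1],[0,0,0,0,0.044,-0.076,-1],[0,0,0,0,0.044,-0.076,-1],[0,0,0,0,0.044,-0.076,-1],[0,0,0,0,0.044,-0.076,-1],[0,0,0,0,0,0,-1],[0,0,0,0,0,0,-1]]
  ],
  "grip_force": 20
}}

```text
time_s: 9.4
ee_pos: [482.5, -142.2, 146.7]
ee_rot: [179.9, -29.7, 92.9]
force: [-0.7, 0.6, -0.3]
gripper_width: 91.1
gripper_force: 0.0
```

```bash
python3 -c "
from h import *
p,d=save('scene','s2'); cv2.imwrite('pics/c2.png',cv2.resize(p[150:320,290:470,::-1],None,fx=3,fy=3))
from scipy.spatial.transform import Rotation as Ro
s=env.state();print(s['force'],s['ee_pos'],Ro.from_euler('xyz',s['ee_rot'],degrees=True).as_matrix().round(3))"
```

```text
[-0.09084491  0.26617223  0.51204758] [ 482.71348053 -142.46824245  146.91547519] [[-0.044  0.999 -0.022]
 [ 0.868  0.049  0.495]
 [ 0.495  0.003 -0.869]]
```

View pics/c2.png

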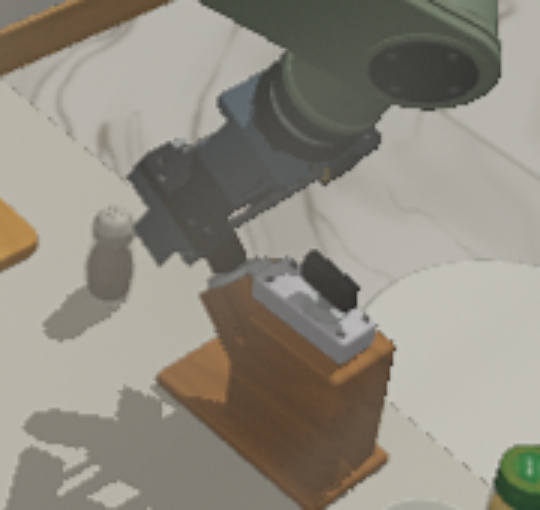

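The fingers straddle the handle (about (190,210) in the crop), the guard and bolt are clear below. Closing.

{"fn": "send_rows", "kwargs": {
  "targets": [
    [[0,0,0,-0.008,0,0,1],[0,0,0,0,0,0,1],[0,0,0,0,0,0,1],[0,0,0,0,0,0,1],[0,0,0,0,0,0,1],[0,0,0,0,0,0,1],[0,0,0,0,0,0,1],[0,0,0,0,0,0,1],[0,0,0,0,0,0,1],[0,0,0,0,0,0,1],[0,0,0,0,0,0,1],[0,0,0,0,0,0,1]]
  ],
  "grip_force": 35
}}

```text
time_s: 10.65
ee_pos: [480.7, -141.6, 146.0]
ee_rot: [179.9, -29.8, 92.9]
force: [1.6, 1.3, 0.2]
gripper_width: 24.0
gripper_force: 35.0
```

{"fn": "send_rows", "kwargs": {
  "targets": [
    [[0,0,0,-0.0006,0.02,0.02,1],[0,0,0,-0.0012,0.03,0.03,1],[0,0,0,-0.0012,0.03,0.03,1],[0,0,0,0,0,0,1]]
  ]
}}

```text
time_s: 11.05
ee_pos: [479.7, -124.6, 163.2]
ee_rot: [179.9, -29.8, 93.0]
force: [1.6, 0.9, -1.2]
gripper_width: 24.1
gripper_force: 35.0
```

Free, low force. Drawing on to about 145 mm.

{"fn": "send_rows", "kwargs": {
  "targets": [
    [[0,0,0,-0.002,0.05,0.05,1],[0,0,0,-0.002,0.05,0.05,1],[0,0,0,-0.002,0.05,0.05,1],[0,0,0,-0.002,0.05,0.05,1],[0,0,0,-0.002,0.05,0.05,1],[0,0,0,-0.002,0.05,0.05,1],[0,0,0,-0.002,0.05,0.05,1],[0,0,0,-0.002,0.05,0.05,1],[0,0,0,-0.001,0.05,0.06,1],[0,0,0,0,0,0.1,1],[0,0,0,0,0,0.15,1],[0,0,0,0,0,0.15,1]]
  ]
}}

```text
time_s: 12.25
ee_pos: [476.0, -34.9, 335.4]
ee_rot: [-180.0, -29.8, 92.8]
force: [0.9, -0.4, -1.0]
gripper_width: 23.7
gripper_force: 35.0
```

```bash
python3 -c "
from h import *
p,d=save('scene','s3'); cv2.imwrite('pics/c3.png',cv2.resize(p[100:320,230:470,::-1],None,fx=2.5,fy=2.5))
s=env.state();print(s['force'],s['ee_pos'],s['ee_rot'],s['qpos'],s['torque'])"
```

```text
[1.57811198 1.03389766 2.4613396 ] [477.85112448 -35.14570974 340.57041338] [179.38273875 -29.63947734  93.16651593] [-23.8441519   11.22054176  87.55054476  26.54463274  94.58549457
 -27.84114712] [-0.35708501 -0.02639077 -0.02825496]
```

View pics/c3.png

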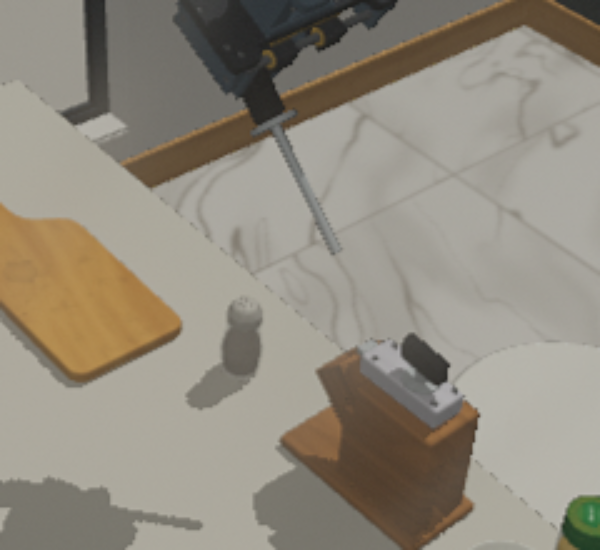

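Steel is out and held (rod from (275,125) to (338,250) in the crop). Moving over the board while levelling.

{"fn": "send_rows", "kwargs": {
  "targets": [
    [[0,0,0,-0.02,0.08,-0.01,1],[-0.05,-0.002,0,-0.04,0.15,-0.04,1],[-0.05,-0.002,0,-0.04,0.15,-0.04,1],[-0.05,-0.002,0,-0.04,0.15,-0.04,1],[-0.05,-0.002,0,-0.04,0.15,-0.04,1],[-0.05,-0.002,0,-0.04,0.15,-0.04,1],[-0.05,-0.002,0,-0.04,0.15,-0.04,1],[-0.05,-0.002,0,-0.04,0.15,-0.04,1],[-0.05,-0.002,0,-0.04,0.15,-0.04,1],[-0.05,-0.002,0,-0.04,0.15,-0.04,1],[-0.05,-0.002,0,-0.02,0.15,-0.04,1],[0,0,0,0,0.05,-0.03,1]]
  ]
}}

```text
time_s: 13.5
ee_pos: [393.7, 294.8, 243.3]
ee_rot: [-179.4, 15.3, 93.2]
force: [0.2, 0.2, -1.9]
gripper_width: 23.6
gripper_force: 35.0
```

{"fn": "send_rows", "kwargs": {
  "targets": [
    [[0,0,0,0,0,0,1],[0,0,0,0,0,0,1],[0,0,0,0,0,0,1]]
  ]
}}

```text
time_s: 13.8
ee_pos: [396.4, 289.0, 246.6]
ee_rot: [-179.7, 15.3, 92.7]
force: [-0.4, -0.2, -2.1]
gripper_width: 23.5
gripper_force: 35.0
```

```bash
cat > chk.py <<'E'
from fit import *
import sys
from scipy.spatial.transform import Rotation as Ro
s=env.state();R=Ro.from_euler('xyz',s['ee_rot'],degrees=True).as_matrix();g=s['ee_pos']-R[:,2]*18.8
a=Ro.from_rotvec(R[:,1]*np.radians(15)).as_matrix()@R[:,0]; a2=Ro.from_rotvec(-R[:,1]*np.radians(15)).as_matrix()@R[:,0]
np.set_printoptions(precision=3,suppress=True)
print("grasp",g,"toolx",R[:,0],a,a2,"rod est",g-116*a,g-116*a2,s['qvel'])
for c in("scene","top"):
    p,d=save(c,c+sys.argv[1]); X=cloud(c,d)
    F=X[(abs(X[:,0]-401)<60)&(X[:,1]>90)&(X[:,1]<g[1]-55-4)&(X[:,2]>150)&(X[:,2]<g[2]+40)]
    if len(F)>5:
        Q=F[abs(F[:,2]-np.median(F[:,2]))<15]; m=np.median(Q,0); v=np.linalg.svd(Q-Q.mean(0))[2][0]
        print(c,len(Q),"mean",Q.mean(0),"dir",v,"y",np.percentile(Q[:,1],[1,99]))
    for n in("steel_rod","steel_handle","honing_steel","board_middle"):
        print(n,[(r["conf"],r["at"],ray(c,r["at"],z=15 if n=="board_middle" else g[2])) for r in optics.place_of(c,n)[:2]])
E
python3 chk.py 4
```

```text
grasp [396.301 293.928 264.72 ] toolx [-0.045  0.964 -0.263] [-0.045  0.999 -0.005] [-0.042  0.863 -0.504] rod est [401.569 178.049 265.243] [401.174 193.849 323.172] [-0.497 -0.273 -0.395 -0.02  -0.14   0.157]
scene 157 mean [399.303 174.701 262.185] dir [ 0.055 -0.998 -0.016] y [117.69  234.691]
steel_rod [(0.94, [329.7, 333.9], array([ 183.178, -416.667,  264.72 ])), (0.82, [245.6, 129.1], array([396.315, 165.822, 264.72 ]))]
steel_handle [(0.84, [218.4, 106.8], array([396.723, 292.266, 264.72 ])), (0.57, [269.5, 330.8], array([ 110.519, -355.108,  264.72 ]))]
honing_steel [(0.77, [231.1, 118.1], array([394.396, 228.003, 264.72 ])), (0.77, [299.7, 333.5], array([ 145.704, -387.832,  264.72 ]))]
board_middle [(0.65, [252.1, 203.1], array([412.843, 188.944,  15.   ]))]
top 304 mean [400.336 175.558 262.898] dir [-0.045  0.999  0.001] y [119.47  232.896]
steel_rod [(0.95, [176.0, 232.1], array([396.592, 174.784, 264.72 ])), (0.87, [394.0, 292.7], array([ 284.706, -240.731,  264.72 ]))]
steel_handle [(0.83, [113.6, 230.2], array([399.187, 294.91 , 264.72 ])), (0.64, [364.7, 335.6], array([ 205.535, -185.486,  264.72 ]))]
honing_steel [(0.62, [144.7, 230.0], array([400.144, 235.19 , 264.72 ])), (0.61, [381.4, 314.1], array([ 244.913, -216.668,  264.72 ]))]
board_middle []
```

View pics/scene4.png

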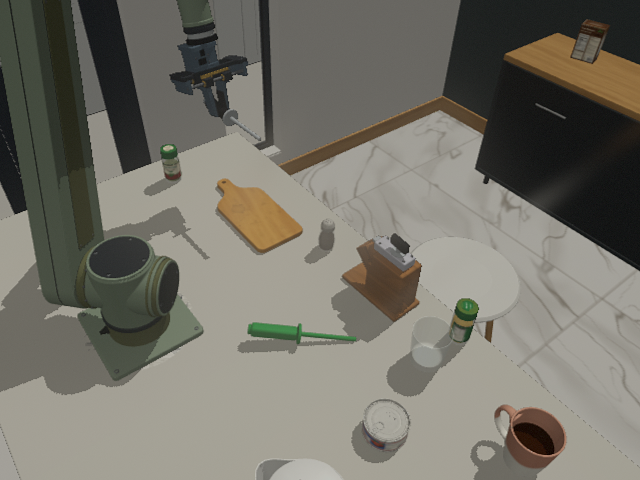

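The steel is level above the board (rod from (235,118) to (262,140)). Small +2 mm trim in y, settle, hand in.

{"fn": "send_rows", "kwargs": {
  "targets": [
    [[0,0,0,0.002,0.01,0.02,1],[0,0,0,0,0,0,1],[0,0,0,0,0,0,1],[0,0,0,0,0,0,1],[0,0,0,0,0,0,1],[0,0,0,0,0,0,1]]
  ]
}}

```text
time_s: 14.9
ee_pos: [396.8, 292.4, 249.9]
ee_rot: [-179.6, 15.3, 92.8]
force: [-0.2, 0.9, -1.5]
gripper_width: 24.0
gripper_force: 35.0
```

```bash
python3 -c "
from h import *
s=env.state();print(s['ee_pos'],s['gripper_width'],s['time_s']);print(env.job_done())"
```

```text
[396.77023646 292.36067382 249.91184689] 24.03643049289299 14.9
the job is handed in; nothing more can be done
None
```

The job is handed in at 14.9 s: I turned the knob to its stop, drew the steel out, and it is held level with its rod middle within a few millimetres of the board's middle and about 27 cm above the counter; the verdict was not shown.

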